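Open the fume hood to its mark and slide the flux tray in

TASK

Raise the fume hood's sash by pushing up under its orange rail, going a little past the yellow mark until the red catch drops back under the stud, then let the sash down gently so that it rests on the catch at the mark; do not ram it against its top stop and never let it drop. Then gently slide the black flux tray straight in under the raised sash until it is fully home against the stop at the back of the hood, with the flux bottle still standing in it, and leave everything else on the bench alone.

Things in the scene. Friction and masses are not known exactly. Their poses are not given: they have to be found in the camera images.
- hood: small white bench fume hood with grey jambs, fixed. Origin on the bench in the vertical plane of the sash, midway between the jambs; +x into the hood, +y to its left, z up. Jambs at y = +-142 to 172 mm, fronts at x = -6; 290 tall in all. A brass counterweight on the right jamb (out to y = -209) sinks as the sash rises. Fixed pane above the opening, behind the sash.
- mark (a point): height of the two yellow marks on the jambs' fronts, midway between them: hood x = -14, y = 0, z = 165 mm. The centre line of the orange rail ends level with it.
- sash (a joint): lift of the sash, m: 0 closed (its start), 0.090 at the mark, resting on the catch, 0.120 top stop. Straight up. Clear pane in an aluminium frame 86 mm tall, front at hood x = -6 mm. A little heavier than its counterweight: lifting takes 2 to 6 N, and let go before the catch holds, it sinks ever faster.
- sash_rail (a point): middle of the underside of the orange push rail, moves with the sash. Rail: round bar, 18 mm thick, 94 long along the hood's y, in the middle of the sash's lower edge; its centre lies 9 mm above this point and 14 mm in front of the sash plane. Closed, the underside is 66 mm above the bench, 58 above the tray's floor. Pane above, frame behind: push it up from below.
- catch (a joint): red gravity catch, lever 38 mm long on the left jamb's front (pivot at hood x = -18, y = 158, z = 182 mm, pointing to the sash). 0 rad level (its rest, on a pin), positive lifted. A steel stud (10 mm, hood y = 126) on the sash lifts it from sash 0.072 on; at about 0.105 to 0.115 it falls back to 0, and the sash let down then rests on it at 0.090.
- tray: open black tray 139 (x) by 256 (y) by 30 mm tall, walls and floor 4 mm, loose, 0.55 to 0.85 kg filled, on the hood's 4 mm floor plate between flanges 12 mm high (4 mm play each side). Origin: centre of underside, axes like the hood's. Starts pulled out 100 to 115 mm towards the robot; home, it touches the rubber stop and its origin is at hood x = 84.5 mm.
- tray_front (a point): middle of the outer face of the tray's front wall, 15 mm above the tray's underside (19 above the bench). Push here towards the hood's +x; 3 to 9 N move it until the stop is met. Home, this face is 15 mm behind the sash plane.
- tray_stop (a point): middle of the front face of the rubber tray stop at the back of the hood's floor: hood x = 154, y = 0, z = 12 mm. The tray's back wall must touch it.
- flux_bottle: amber flux bottle with a white spout, 45 mm diameter, 126 tall, 0.13 kg, standing loose in a front corner of the tray (left or right); origin at the centre of its base, z up. Too tall to pass under the closed sash.
- heat_sink: silver heat sink 30 x 50 x 22 mm lying loose in the tray's other front corner; origin at the centre of its underside. It rides along.
- flux_brush: flux brush 140 mm long lying loose across the back half of the tray; origin at the middle of its underside. It rides along.
- board: green power supply board, 205 x 154 x 31 mm with its leads, lying on the bench at the right: a bystander, leave alone.
- multimeter: yellow and black multimeter 144 x 69 x 39 mm lying on the bench at the left: a bystander, leave alone.

How it is judged:
By the outcome, as a careful person would: the job done as asked, in the order asked, and still so for the second after the job is handed in, with the robot touching nothing.
It also fails if it takes over 70 s, if anything falls off the work surface, if the arm or the gripper's body presses on something with over 40 N, if the wrist force passes 120 N, or if a joint passes its speed limit or range.

ROBOT

A 6-joint arm with a two-finger parallel gripper is mounted at the origin on a cart in front of the work surface, level with it; the furniture and walls round the work are solid. World frame = base frame: x ahead of the robot, y to its left, z up, the work surface at z = 0. Lengths are in mm, angles in rad, forces in N, time in s.
With the tool pointing down it reaches from about 275 to 1000 mm from the base axis. Payload 8.4 kg.
Tool frame: the origin (TCP) lies between the finger pads; the fingertips stand 22 mm ahead of it and the grasp point (between the pads) lies 3 mm ahead of it; z points along the fingers, y is the line along which they close (so a half turn about z gives the same grasp; the last joint's range is limited). The gripper opens to 85 mm and grips with 20 to 120 N. Pads are 22 mm wide; open, the fingers measure 114 mm over their backs; the gripper's body (76 mm by 85 mm) begins 54 mm behind the grasp point. The pads swing forward as they close: fully open they stand 13 mm farther back than shut.
Start: joints at [1.138, 0.353, 1.633, -0, 1.155, -0.002], TCP at [260.998, 567.898, 253.281] pointing down, gripper open.
Joint ranges: [-2.63, 2.63], [-0.92, 2.1], [0.06, 2.66], [-1.3, 4.44], [0, 2.69], [-3.02, 3.02]. Speed limits (rad/s): [2.22, 2.22, 2.79, 3.14, 3.14, 3.14].

INTERFACE

Orientations are given as [roll, pitch, yaw] about the fixed x, y, z axes, in that order (R = Rz(yaw) Ry(pitch) Rx(roll)).
In Python, from rig import r, grab_frame gives the robot as it stands.
- The arm moves only by the shell command python3 -m inch 'ROWS' [FORCE]. ROWS is JSON, a list of rows, each a list of 7 numbers: the turn, a rotation vector about the tool's x, y, z as a fraction of full scale, then the shift along the tool's x, y, z as a fraction of full scale, then the closure, from 0 (fully open) to 1 (shut). In form: [[rx, ry, rz, dx, dy, dz, fingers], ...]. A call has 1 to 8 rows; each row shifts and turns the commanded pose from where the row before left it, along the tool's axes as they then stand; what a row does not reach is not made up. Full scale, the value 1, is 2.5 cm for a shift and pi rad for a turn. A row lasts 1/12 s, in which the tool goes at most 41.7 mm and 7.16 degrees, less where a joint would pass 70% of its speed; a pose out of reach is approached as far as the arm can. A call with a number of a shift or a turn outside -1 to 1 is refused whole. A call with a gripper value outside its range is refused whole. The fingers move at their own pace and stop on an object; FORCE is the grip in N (left out, the last holds). Time passes only in rows, so rows that do not move let the fingers close. It gives the time, the measured TCP pose, the force, the opening and the grip force at its end, in the units of the state.
- r.sense(): the state, without advancing time (a new reading comes with each control period).
- grab_frame(name): name is "scene" or "top"; returns a dict with "pixels" (384x512x3 uint8, red, green, blue), "z_map" (384x512 float32, mm along the optical axis (not along the pixel's ray), 0 where there is no reading), "vertical_fov" (degrees; the focal length in pixels is half the picture's height over the tangent of half this angle, whatever the lens; pixels are square), "cx", "cy" (the principal point, pixels), "cam_to_world" (4x4, takes a point from camera to world coordinates). Camera axes: x right, y down, z forward; pixel columns grow to the right and rows downward; lengths in mm; the calibration is good to about 2 mm. A picture is of the moment at which its call begins.
- r.sign_off(): hands the job in; it is judged then, once.
The state is a dict: "clock": time; "qpos": joint angles; "qvel": joint speeds; "joint_efforts": joint torques, N m; "eef_pos": TCP position; "tcp_rot": TCP orientation; "contact_force": force on the tool from outside, world axes, zero at the start; "wrist_torque": the same for the moment, N m; "opening": opening from 0.0 (shut) to 1.0 (fully open); "grasp_force": force on a finger pad.
Only numpy, scipy, OpenCV 4.12 (cv2) and the standard library are available. Lean on these libraries where they do the work, as an engineer would, in place of code of your own. Each camera call takes 0.05 s, during which the arm holds its last target. There are 200 camera calls.

## Working session

There is one attempt and no reset: what is moved stays moved. The work goes in short steps, Python scripts to look and compute and a shell command to move; the robot and the scene stay as the last step left them, time stands still between calls to the robot, and variables do not carry over. Pictures are saved under pics/ and viewed, at most 10 in all, crops included, and the job is handed in when it is done.

```bash
mkdir -p pics; ls; cat > h.py <<'E'
import numpy as np, cv2, os, pickle
from rig import r, grab_frame
def cam(n):
    f=grab_frame(n); f['f']=f['pixels'].shape[0]/2/np.tan(np.radians(f['vertical_fov'])/2); return f
def ray(f,u,v):
    M=np.array(f['cam_to_world']); d=M[:3,:3]@np.array([(u-f['cx'])/f['f'],(v-f['cy'])/f['f'],1]); return M[:3,3],d
def onz(f,u,v,z):
    o,d=ray(f,u,v); return o+d*(z-o[2])/d[2]
def pts(f):
    h,w=f['z_map'].shape; u,v=np.meshgrid(np.arange(w),np.arange(h)); z=f['z_map']
    P=np.stack([(u-f['cx'])/f['f']*z,(v-f['cy'])/f['f']*z,z],-1); M=np.array(f['cam_to_world'])
    return P@M[:3,:3].T+M[:3,3]
def save(f,n): cv2.imwrite('pics/'+n,cv2.cvtColor(f['pixels'],cv2.COLOR_RGB2BGR))
E
python3 - <<'E'
from h import *
print(r.sense())
for n in('scene','top'):
    f=cam(n); save(f,n+'0.png'); pickle.dump(f,open(n+'.pkl','wb')); print(n,f['f'],f['cx'],f['cy'],np.round(f['cam_to_world'],3).tolist())
E
```

```text
pics
{'clock': 0.0, 'qpos': array([ 1.13760646e+00,  3.53674195e-01,  1.63411286e+00,  4.21748475e-05,
        1.15521127e+00, -2.42765543e-03]), 'qvel': array([ 0.0002729 ,  0.00046146,  0.00140228, -0.00055508,  0.00058822,
       -0.00132895]), 'joint_efforts': array([ 2.52033613e-03, -6.05252194e+01, -3.42070198e+01,  1.76891635e-04,
        9.26293375e-03,  3.71538704e-05]), 'eef_pos': array([260.79776996, 567.50518991, 252.55450033]), 'tcp_rot': array([-3.14018708e+00, -4.19733253e-05,  2.71081335e+00]), 'contact_force': array([-0.52575951, -0.5277203 , -0.18892273]), 'wrist_torque': array([0.01849372, 0.00035689, 0.00166292]), 'grasp_force': 0.0, 'opening': 1.00230587210964}
scene 410.9025791585915 252.1168414408624 190.27745365957352 [[0.503, -0.652, 0.567, -150.06], [-0.864, -0.365, 0.347, -432.757], [-0.019, -0.665, -0.747, 1173.986], [0.0, 0.0, 0.0, 1.0]]
top 388.6755808805837 256.5419227152304 194.17640808036828 [[0.43, -0.705, 0.564, -113.108], [-0.903, -0.333, 0.272, -321.68], [-0.004, -0.626, -0.78, 1179.276], [0.0, 0.0, 0.0, 1.0]]
```

View pics/scene0.png

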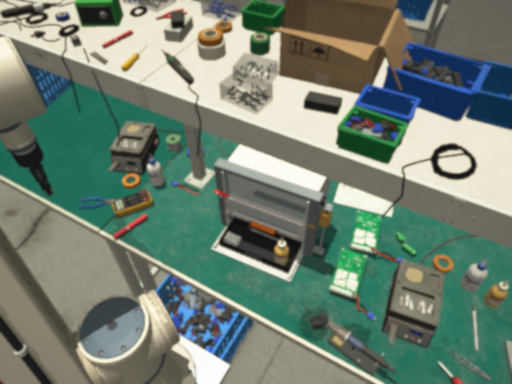

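View pics/top0.png

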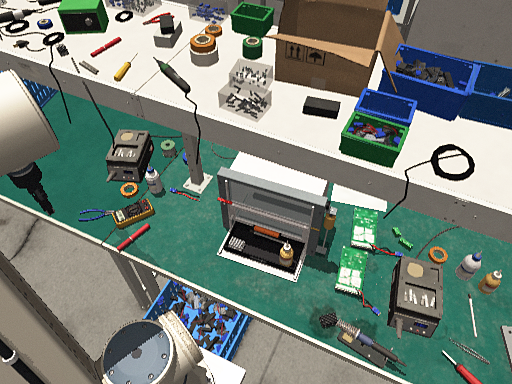

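The scene view shows the hood around (270,210), with the tray in front of it, the bottle at its right front (282,248) and the orange rail near (263,228). The top view is similar, with the hood at (270,215). I'll enlarge both.

```bash
python3 - <<'E'
from h import *
ims=[]
for n in('scene','top'):
    f=pickle.load(open(n+'.pkl','rb')); c=f['pixels'][145:295,200:345]
    ims.append(cv2.resize(c,None,fx=2.75,fy=2.75*1.4,interpolation=cv2.INTER_CUBIC)if 0 else cv2.resize(c,None,fx=2.75,fy=2.75,interpolation=cv2.INTER_CUBIC))
    P=pts(f); hsv=cv2.cvtColor(f['pixels'],cv2.COLOR_RGB2HSV)
    roi=np.zeros(hsv.shape[:2],bool); roi[145:295,205:345]=1
    H,S,V=hsv[...,0],hsv[...,1],hsv[...,2]
    for nm,m in dict(orange=(H>=4)&(H<=18)&(S>130)&(V>90),yellow=(H>=22)&(H<=34)&(S>120)&(V>110),red=((H<4)|(H>174))&(S>130)&(V>80)).items():
        k,l,st,ce=cv2.connectedComponentsWithStats((m&roi).astype(np.uint8))
        for i in range(1,k):
            if st[i,4]>=3:
                q=P[(l==i)&(f['z_map']>0)]
                print(n,nm,st[i].tolist(),ce[i].round(1),np.median(q,0).round(0) if len(q) else None, (q.min(0).round(),q.max(0).round()) if len(q) else '')
cv2.imwrite('pics/c.png',cv2.cvtColor(np.hstack(ims),cv2.COLOR_RGB2BGR))
E
```

```text
scene orange [250, 222, 26, 12, 128] [262.2 227.6] [554. -36.  82.] (array([544., -80.,  72.]), array([566.,   8.,  89.]))
scene orange [275, 253, 12, 5, 15] [281.  255.5] [ 498. -136.   63.] (array([ 495., -149.,   55.]), array([ 508., -113.,   69.]))
scene red [215, 190, 13, 7, 43] [221.5 193. ] [542. 108. 185.] (array([537.,  86., 166.]), array([556., 134., 189.]))
top orange [324, 214, 12, 16, 120] [329.  221.7] [ 582. -228.  214.] (array([ 577., -241.,  180.]), array([ 597., -212.,  234.]))
top orange [254, 225, 25, 13, 127] [266.3 231.2] [551. -38.  80.] (array([541., -78.,  70.]), array([566.,   9.,  86.]))
top orange [280, 247, 3, 4, 4] [280.8 248.5] [552. -93.   7.] (array([ 511., -104.,    5.]), array([561., -91.,  68.]))
top orange [285, 248, 8, 16, 51] [289.4 254.7] [ 506. -140.   73.] (array([ 489., -148.,    5.]), array([ 571., -124.,   85.]))
top orange [280, 263, 3, 2, 3] [281.  263.3] [ 492. -118.   22.] (array([ 489., -123.,   20.]), array([ 493., -115.,   24.]))
top orange [287, 265, 4, 1, 4] [288.5 265. ] [ 496. -144.   22.] (array([ 493., -148.,   18.]), array([ 501., -140.,   25.]))
top red [217, 197, 15, 7, 43] [224.5 200.3] [540. 110. 183.] (array([534.,  86., 143.]), array([573., 135., 187.]))
```

View pics/c.png

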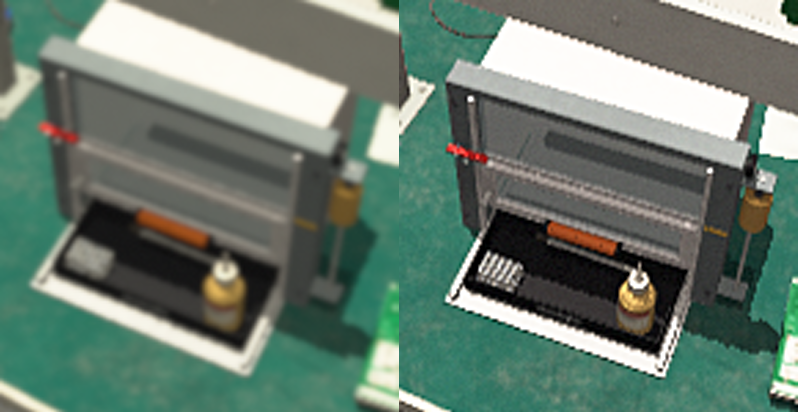

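The crop shows the red catch at the left jamb, the orange rail mid-opening, the heat sink at front left and the bottle at front right. The counterweight is on the right. Next I'll fit the hood's pose and the tray from depth.

```bash
python3 - <<'E'
from h import *
for n in('scene','top'):
    f=pickle.load(open(n+'.pkl','rb')); P=pts(f); px=f['pixels']; hsv=cv2.cvtColor(px,cv2.COLOR_RGB2HSV)
    ok=f['z_map']>0; H,S,V=hsv[...,0],hsv[...,1],hsv[...,2]
    roi=np.zeros(ok.shape,bool); roi[145:295,205:345]=1; ok&=roi
    # rail axis
    roiR=np.zeros_like(roi); roiR[215:242,245:285]=1
    q=P[ok&roiR&(H>=4)&(H<=18)&(S>130)&(V>90)]; q=q[(q[:,2]>68)]
    vx,vy,x0,y0=cv2.fitLine(q[:,:2].astype(np.float32),cv2.DIST_HUBER,0,.01,.01).ravel()
    print(n,'rail dir',np.degrees(np.arctan2(vy,vx)),'line pt',x0,y0,'z',np.percentile(q[:,2],[2,50,98]), 'ends',np.percentile((q[:,:2]-[x0,y0])@[vx,vy],[1,99]))
    # top face of hood z~290
    q=P[ok&(P[...,2]>284)&(P[...,2]<300)]; print('top n',len(q),np.median(q[:,2]))
    rect=cv2.minAreaRect(q[:,:2].astype(np.float32)); print('toprect',rect,cv2.boxPoints(rect).round().tolist())
    # jamb top (grey) front edge
    # plate white front
    q=P[ok&(P[...,2]<12)&(S<40)&(V>150)]; print('plate',len(q),np.median(q[:,2]) if len(q) else '')
    if len(q): print(cv2.boxPoints(cv2.minAreaRect(q[:,:2].astype(np.float32))).round().tolist())
    # tray walls dark
    q=P[ok&(V<70)&(P[...,2]>24)&(P[...,2]<42)&(P[...,0]<560)]; print('wall',len(q)); 
    if len(q)>5: print(cv2.boxPoints(cv2.minAreaRect(q[:,:2].astype(np.float32))).round().tolist(), np.median(q[:,2]))
    # jamb/sash front plane points z 120-280
    q=P[ok&(P[...,2]>100)&(P[...,2]<285)&(P[...,0]<620)&(P[...,0]>500)&(S<60)]
    v=cv2.fitLine(q[:,:2].astype(np.float32),cv2.DIST_HUBER,0,.01,.01).ravel(); print('front',len(q),np.degrees(np.arctan2(v[1],v[0])),v[2:])
E
```

```text
scene rail dir -85.99063 line pt 553.353 -35.64335 z [73.67404569 82.10216054 88.3945538 ] ends [-42.94519866  43.67513809]
top n 1155 290.0352905663724
toprect ((616.26171875, -38.81199645996094), (104.61954498291016, 353.2379455566406), 3.7516965866088867) [[553.0, 134.0], [576.0, -218.0], [680.0, -212.0], [657.0, 141.0]]
plate 1055 3.2165348704675125
[[284.0, 30.0], [579.0, -417.0], [1155.0, -38.0], [860.0, 409.0]]
wall 239
[[468.0, 126.0], [470.0, -170.0], [562.0, -169.0], [559.0, 127.0]] 31.337143820631354
front 3996 -88.02017 [580.6121   -25.163044]
top rail dir -85.51309 line pt 550.7877 -35.633183 z [72.99540617 80.05457928 85.2202306 ] ends [-43.60823927  41.45431354]
top n 1143 288.02221485506743
toprect ((606.5369262695312, -28.004714965820312), (111.83216857910156, 415.5186462402344), 0.6139825582504272) [[548.0, 179.0], [553.0, -236.0], [665.0, -235.0], [660.0, 180.0]]
plate 906 1.3522660613073185
[[297.0, 319.0], [308.0, -240.0], [921.0, -227.0], [910.0, 332.0]]
wall 223
[[460.0, 129.0], [475.0, -168.0], [571.0, -163.0], [556.0, 134.0]] 29.9070228219648
front 3852 -87.61375 [577.2147   -15.329174]
```

```bash
python3 - <<'E'
from h import *
for n in('scene','top'):
    f=pickle.load(open(n+'.pkl','rb')); P=pts(f); ok=f['z_map']>0
    q=P[ok&(P[...,2]>320)&(P[...,2]<900)&(abs(P[...,1]+40)<400)&(P[...,0]>330)]; print(n,'shelf min x',np.percentile(q[:,0],[1,5]),q[:,2].min())
    # tray front wall top edge: first dark pixels from the front, per hood-y bin
    hsv=cv2.cvtColor(f['pixels'],cv2.COLOR_RGB2HSV); a=np.radians(4.1); o=np.array([570,-35])
    D=P[...,:2]-o; hx=D@[np.cos(a),np.sin(a)]; hy=D@[-np.sin(a),np.cos(a)]
    m=ok&(hsv[...,2]<75)&(P[...,2]>18)&(P[...,2]<42)&(hx<-60)&(abs(hy)<150)
    for b in range(-130,130,26):
        k=m&(hy>=b)&(hy<b+26); print(b,k.sum(),np.percentile(hx[k],[5,50]).round() if k.sum() else '',P[...,2][k].max() if k.sum() else '')
    print('hy range',np.percentile(hy[m],[1,99]))
E
python3 -m inch '[[0,0,0,-0.4,-0.48,0,1],[0,0,0,-0.8,-0.96,0,1],[0,0,0,-0.8,-0.96,0,1],[0,0,0,-0.8,-0.96,0,1],[0,0,0,-0.8,-0.96,0,1],[0,0,0,-0.8,-0.96,0,1],[0,0,0,-0.8,-0.96,0,1],[0,0,0,-0.8,-0.96,0,1]]' 20
python3 -m inch '[[0,0,0,-0.8,-0.96,0,1],[0,0,0,-0.8,-0.96,0,1],[0,0,0,-0.8,-0.96,0,1],[0,0,0,-0.8,-0.96,0,1],[0,0,0,-0.8,-0.96,0,1],[0,0,0,-0.8,-0.96,0,1],[0,0,0,-0.8,-0.96,0,1],[0,0,0,-0.8,-0.96,0,1]]'
python3 -m inch '[[0,0,0,-0.8,-0.92,0,1],[0,0,0,-0.8,-0.92,0,1],[0,0,0,-0.8,-0.92,0,1],[0,0,0,-0.8,-0.92,0,1],[0,0,0,-0.6,-0.6,0,1],[0,0,0,-0.4,-0.4,0,1],[0,0,0,0,0,0,1],[0,0,0,0,0,0,1]]'
```

```text
scene shelf min x [659.01907964 660.86967365] 320.0098499087552
-130 40 [-94. -91.] 40.0352857517305
-104 25 [-95. -92.] 36.1099288744706
-78 24 [-93. -92.] 35.72391151578336
-52 28 [-95. -93.] 38.65874121707702
-26 31 [-95. -92.] 39.94913152579352
0 23 [-95. -92.] 37.87078351767332
26 24 [-94. -92.] 35.75750495975194
52 24 [-94. -92.] 34.71517299767174
78 24 [-94. -93.] 35.931957147622825
104 25 [-93. -92.] 37.520301645950894
hy range [-127.76252729  122.98138901]
top shelf min x [655.50375197 657.40475487] 320.0035797918266
-130 36 [-98. -93.] 41.397791953733304
-104 27 [-98. -96.] 36.402291593340806
-78 24 [-98. -96.] 35.66209503374466
-52 24 [-99. -97.] 35.22918077539862
-26 22 [-99. -96.] 38.23622595672032
0 25 [-101.  -97.] 35.38771739179833
26 21 [-98. -96.] 34.76333832007481
52 22 [-99. -96.] 33.82262854093483
78 21 [-99. -96.] 36.73495661307811
104 38 [-98. -92.] 34.80689023365426
hy range [-126.39578247  126.84290736]
clock: 0.77
eef_pos: [322.0, 340.1, 253.0]
tcp_rot: [-3.141, -0.0, 2.711]
contact_force: [0.6, -0.5, -0.3]
opening: 0.001
grasp_force: 0.0
clock: 1.43
eef_pos: [387.2, 98.9, 253.2]
tcp_rot: [-3.142, -0.0, 2.711]
contact_force: [1.1, 0.3, -0.3]
opening: -0.002
grasp_force: 0.0
clock: 2.1
eef_pos: [433.6, -50.1, 253.0]
tcp_rot: [-3.142, -0.001, 2.709]
contact_force: [0.5, 0.5, -0.7]
opening: 0.003
grasp_force: 0.0
```

```bash
python3 -m inch '[[0,0,-0.032,0,0,0,1],[0,0,-0.032,0,0,0,1],[0,0,-0.032,0,0,0,1],[0,0,-0.032,0,0,0,1],[0,0,-0.032,0,0,0,1],[0,0,0,0,0,0,1]]'
python3 -m inch '[[0,-0.037,0,0,0,0,1],[0,-0.037,0,0,0,0,1],[0,-0.037,0,0,0,0,1],[0,-0.037,0,0,0,0,1],[0,0,0,0,0,0,1]]'
python3 -m inch '[[0,-0.037,0,0,0,0,1],[0,-0.037,0,0,0,0,1],[0,-0.037,0,0,0,0,1],[0,-0.037,0,0,0,0,1],[0,-0.037,0,0,0,0,1],[0,0,0,0,0,0,1],[0,0,0,0,0,0,1]]'; python3 -c "
from rig import r;s=r.sense();print(s['qpos'])"
```

```text
clock: 2.6
eef_pos: [433.4, -48.7, 253.1]
tcp_rot: [3.141, -0.001, -3.064]
contact_force: [-0.7, -0.3, -0.5]
opening: 0.001
grasp_force: 0.0
clock: 3.02
eef_pos: [429.6, -48.6, 251.0]
tcp_rot: [3.139, 0.466, -3.074]
contact_force: [-1.1, -0.5, -1.6]
opening: -0.001
grasp_force: 0.0
clock: 3.6
eef_pos: [435.4, -32.0, 266.7]
tcp_rot: [3.103, 0.791, -3.075]
contact_force: [0.4, 0.2, -0.1]
opening: 0.004
grasp_force: 0.0
[-0.28450902 -0.23496777  2.48082349  1.10974895  0.31887153 -2.91442253]
```

```bash
python3 -m inch '[[0,0,0,0.1,-0.06,0.5,1],[0,0,0,0.1,-0.06,0.5,1],[0,0,0,0.12,-0.06,0.6,1],[0,0,0,0.12,-0.06,0.6,1],[0,0,0,0.12,-0.06,0.6,1],[0,0,0,0.12,-0.06,0.6,1],[0,0,0,0.12,-0.06,0.5,1],[0,0,0,0,0,0,1]]'
cat > t.py <<'E'
# t.py hx hy z tilt : shift (full-scale units, present tool axes) and turn to get there
from h import *; import sys
from scipy.spatial.transform import Rotation as Ro
hx,hy,z,t=map(float,sys.argv[1:5]); a=np.radians(4.1); t=np.radians(t)
X=np.array([np.cos(a),np.sin(a),0]);Y=np.array([-np.sin(a),np.cos(a),0]);Z=np.array([0,0,1.]);O=np.array([570,-35,0])
s=r.sense(); R=Ro.from_euler('xyz',s['tcp_rot']).as_matrix(); p=s['eef_pos']; d=p-O
tz=np.cos(t)*X-np.sin(t)*Z; G=np.column_stack([np.cross(Y,tz),Y,tz])
tip=d+22*R[:,2]
print('hood TCP',np.round([d@X,d@Y,d[2]],1),'tip',np.round([tip@X,tip@Y,tip[2]],1),'tilt',np.degrees(np.arcsin(-R[2,2])).round(1))
print('shift',(R.T@(O+hx*X+hy*Y+z*Z-p)/25).round(2),'turn',(Ro.from_matrix(R.T@G).as_rotvec()/np.pi).round(4))
print('F',s['contact_force'].round(1),'q',s['qpos'].round(2),'t',round(s['clock'],2))
E
python3 t.py -60 0 100 30
```

```text
clock: 4.27
eef_pos: [488.5, -24.0, 226.5]
tcp_rot: [3.117, 0.73, -3.081]
contact_force: [-0.3, 0.3, 0.4]
opening: -0.002
grasp_force: 0.0
hood TCP [-80.5  16.8 226.5] tip [-65.9  17.2 210.1] tilt 48.1
shift [ 2.76 -0.77  4.3 ] turn [ 0.0051 -0.1008 -0.0034]
F [-0.3  0.3  0.4] q [-0.17 -0.04  2.41  1.27  0.18 -3.01] t 4.27
```

```bash
sed -i 's/np.cross(Y,tz),Y,tz/np.cross(-Y,tz),-Y,tz/' t.py
python3 -m inch '[[0,0,0.0385,0,0,0,1],[0,0,0.0385,0,0,0,1],[0,0,0.0385,0,0,0,1],[0,0,0.0385,0,0,0,1],[0,0,0.0385,0,0,0,1],[0,0,0.0385,0,0,0,1],[0,0,0.0385,0,0,0,1],[0,0,0.0385,0,0,0,1]]' | head -2
python3 -m inch '[[0,0,0.0385,0,0,0,1],[0,0,0.0385,0,0,0,1],[0,0,0.0385,0,0,0,1],[0,0,0.0385,0,0,0,1],[0,0,0.0385,0,0,0,1],[0,0,0.0385,0,0,0,1],[0,0,0.0385,0,0,0,1],[0,0,0.0385,0,0,0,1]]' | head -2
python3 -m inch '[[0,0,0.0385,0,0,0,1],[0,0,0.0385,0,0,0,1],[0,0,0.0385,0,0,0,1],[0,0,0.0385,0,0,0,1],[0,0,0.0385,0,0,0,1],[0,0,0.0385,0,0,0,1],[0,0,0.0385,0,0,0,1],[0,0,0.0385,0,0,0,1]]'
python3 t.py -80 0 180 30
```

```text
clock: 4.93
eef_pos: [486.8, -24.5, 227.1]
clock: 5.6
eef_pos: [486.7, -24.5, 227.1]
clock: 6.27
eef_pos: [486.7, -24.5, 227.1]
tcp_rot: [2.96, -0.713, 0.37]
contact_force: [0.5, 0.3, 0.7]
opening: 0.007
grasp_force: 0.0
hood TCP [-82.3  16.4 227.1] tip [-67.6  16.8 210.7] tilt 48.1
shift [-1.31  0.4   1.45] turn [-0.0165  0.0994  0.07  ]
F [0.5 0.3 0.7] q [-0.17 -0.04  2.42  1.27  0.18 -0.1 ] t 6.27
```

```bash
python3 -m inch '[[0,0,0.035,0,0,0,1],[0,0,0.035,0,0,0,1],[-0.002,0.0125,0,0,0,0,1],[-0.002,0.0125,0,0,0,0,1],[-0.002,0.0125,0,0,0,0,1],[-0.002,0.0125,0,0,0,0,1],[-0.002,0.0125,0,0,0,0,1],[-0.002,0.0125,0,0,0,0,1]]'
python3 t.py -80 0 150 30
```

```text
clock: 6.93
eef_pos: [487.2, -19.0, 227.2]
tcp_rot: [-3.139, -0.877, 0.083]
contact_force: [0.1, 0.0, -0.4]
opening: 0.002
grasp_force: 0.0
hood TCP [-81.5  21.9 227.2] tip [-64.6  22.1 213.1] tilt 39.8
shift [-2.34  0.88  2.01] turn [-0.0041  0.0542  0.0021]
F [ 0.1  0.  -0.4] q [-0.17 -0.01  2.51  2.38  0.29 -1.  ] t 6.93
```

```bash
python3 -m inch '[[-0.001,0.0135,0.0005,0,0.1,0,1],[-0.001,0.0135,0.0005,0,0.2,0,1],[-0.001,0.0135,0.0005,0,0.2,0,1],[-0.001,0.0135,0.0005,0,0.2,0,1],[0,0,0,0,0.18,0,1],[0,0,0,0,0,0,1]]'
python3 t.py -80 0 120 30
```

```text
clock: 7.43
eef_pos: [488.2, -40.9, 225.8]
tcp_rot: [-3.137, -1.043, 0.068]
contact_force: [0.5, -0.7, -0.1]
opening: 0.001
grasp_force: 0.0
hood TCP [-82.   -0.  225.8] tip [-63.    0.  214.7] tilt 30.3
shift [-3.62  0.01  2.2 ] turn [-0.0006  0.0014 -0.0005]
F [ 0.5 -0.7 -0.1] q [-0.29  0.11  2.59  2.6   0.64 -1.31] t 7.43
```

```bash
python3 -m inch '[[0,0,0,-0.4,0,0.23,1],[0,0,0,-0.6,0,0.35,1],[0,0,0,-0.6,0,0.35,1],[0,0,0,-0.6,0,0.35,1],[0,0,0,-0.6,0,0.35,1],[0,0,0,-0.4,0,0.23,1],[0,0,0,0,0,0,1]]'
python3 t.py -80 0 56 30
```

```text
clock: 8.02
eef_pos: [488.2, -40.1, 131.6]
tcp_rot: [-3.136, -1.041, 0.068]
contact_force: [-0.4, 0.9, 0.3]
opening: 0.002
grasp_force: 0.0
hood TCP [-81.9   0.7 131.6] tip [-63.    0.8 120.5] tilt 30.4
shift [-2.57  0.04  1.6 ] turn [-0.0009  0.0021 -0.0006]
F [-0.4  0.9  0.3] q [-0.29  0.52  2.63  2.78  1.04 -1.57] t 8.02
```

```bash
python3 -m inch '[[0,0,0,0.2,0,0.35,1],[0,0,0,0.2,0,0.35,1],[0,0,0,-0.3,0,0.18,1],[0,0,0,-0.4,0,0.24,1],[0,0,0,0,0,0,1]]'
python3 t.py -62 0 56 30
```

```text
clock: 8.43
eef_pos: [510.3, -39.3, 113.7]
tcp_rot: [3.141, -1.046, 0.073]
contact_force: [0.2, 0.6, -0.5]
opening: 0.001
grasp_force: 0.0
hood TCP [-59.9   0.  113.7] tip [-40.8   0.  102.7] tilt 30.1
shift [-2.04  0.    1.08] turn [-0.0003  0.0004  0.0002]
F [ 0.2  0.6 -0.5] q [-0.26  0.59  2.59  2.82  1.08 -1.58] t 8.43
```

```bash
python3 -m inch '[[0,0,0,-0.5,0,0.28,1],[0,0,0,-0.5,0,0.28,1],[0,0,0,-0.5,0,0.26,1],[0,0,0,-0.5,0,0.25,1],[0,0,0,-0.1,0,0.05,1],[0,0,0,0,0,0,1],[0,0,0,0,0,0,1]]'
python3 t.py -30 0 53 30
python3 - <<'E'
from h import *
f=cam('top'); cv2.imwrite('pics/d.png',cv2.cvtColor(cv2.resize(f['pixels'][150:300,190:350],None,fx=4,fy=4,interpolation=cv2.INTER_CUBIC),cv2.COLOR_RGB2BGR))
E
```

```text
clock: 9.02
eef_pos: [506.9, -39.5, 54.7]
tcp_rot: [-3.141, -1.045, 0.072]
contact_force: [0.2, 0.3, -0.2]
opening: -0.0
grasp_force: 0.0
hood TCP [-63.3  -0.   54.7] tip [-44.2  -0.   43.7] tilt 30.1
shift [0.61 0.   1.19] turn [-0.0002  0.0008  0.    ]
F [ 0.2  0.3 -0.2] q [-0.26  0.82  2.57  2.84  1.28 -1.65] t 9.02
```

View pics/d.png

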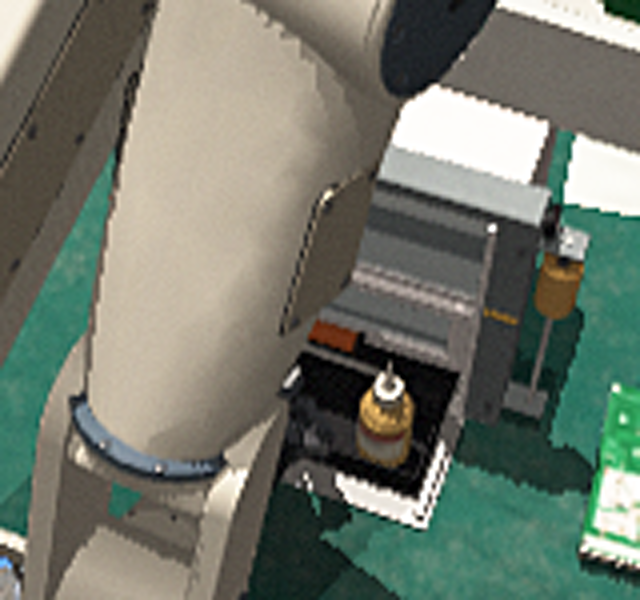

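The arm hides the left half. The rail's right end (crop 335,335), the bottle (385,425, upright) and the counterweight (558,285) are still visible. I'll go in under the rail.

```bash
python3 -m inch '[[0,0,0,0.12,0,0.24,1],[0,0,0,0.12,0,0.24,1],[0,0,0,0.12,0,0.24,1],[0,0,0,0.12,0,0.24,1],[0,0,0,0.12,0,0.23,1],[0,0,0,0,0,0,1],[0,0,0,0,0,0,1]]'
python3 t.py -30 0 61 30
```

```text
clock: 9.65
eef_pos: [539.9, -37.1, 52.0]
tcp_rot: [3.141, -1.044, 0.073]
contact_force: [0.6, -0.2, 0.0]
opening: 0.0
grasp_force: 0.0
hood TCP [-30.2   0.1  52. ] tip [-11.2   0.1  41. ] tilt 30.2
shift [ 0.31  0.   -0.17] turn [-0.0002  0.0009  0.0002]
F [ 0.6 -0.2  0. ] q [-0.22  0.79  2.51  2.87  1.2  -1.62] t 9.65
```

```bash
for i in 1 2; do python3 -m inch '[[0,0,0,0.07,0,-0.04,1],[0,0,0,0.07,0,-0.04,1],[0,0,0,0.07,0,-0.04,1],[0,0,0,0.07,0,-0.04,1],[0,0,0,0,0,0,1]]'|grep -E 'eef|force'; done
python3 t.py -30 0 61 30
```

```text
eef_pos: [539.4, -37.4, 60.2]
contact_force: [0.3, -0.6, 0.0]
grasp_force: 0.0
eef_pos: [539.4, -37.3, 68.2]
contact_force: [-1.2, -0.5, -1.1]
grasp_force: 0.7
hood TCP [-30.7  -0.1  68.2] tip [-11.7  -0.1  57.1] tilt 30.2
shift [-0.23 -0.    0.17] turn [-0.0001  0.0012  0.    ]
F [-1.2 -0.5 -1.1] q [-0.22  0.74  2.52  2.87  1.15 -1.61] t 10.48
```

```bash
for i in 1 2; do python3 -m inch '[[0,0,0,0.07,0,-0.04,1],[0,0,0,0.07,0,-0.04,1],[0,0,0,0.07,0,-0.04,1],[0,0,0,0.07,0,-0.04,1],[0,0,0,0,0,0,1]]'|grep -E 'eef|force'; done
python3 - <<'E'
from h import *
f=cam('top'); cv2.imwrite('pics/e.png',cv2.cvtColor(cv2.resize(f['pixels'][150:300,260:350],None,fx=4,fy=4,interpolation=cv2.INTER_CUBIC),cv2.COLOR_RGB2BGR))
def cw(f):
    hsv=cv2.cvtColor(f['pixels'],cv2.COLOR_RGB2HSV);H,S,V=[hsv[...,i] for i in range(3)]
    m=(H>=4)&(H<=22)&(S>110)&(V>90); m[:, :318]=0; m[:,345:]=0; m[:195]=0; m[255:]=0
    P=pts(f)[m]; return m.sum(),np.argwhere(m).mean(0),np.percentile(P[:,2],[5,50,95])
print(cw(f),cw(pickle.load(open('top.pkl','rb'))))
E
```

```text
eef_pos: [539.5, -37.2, 76.4]
contact_force: [-1.5, 0.1, -0.4]
grasp_force: 0.9
eef_pos: [539.7, -37.2, 84.5]
contact_force: [-2.7, -0.9, -1.6]
grasp_force: 0.9
(np.int64(127), array([224.92125984, 328.05511811]), array([165.36427423, 197.21465671, 211.10414981])) (np.int64(123), array([221.82926829, 328.91056911]), array([185.56351625, 213.91415039, 231.94774158]))
```

View pics/e.png

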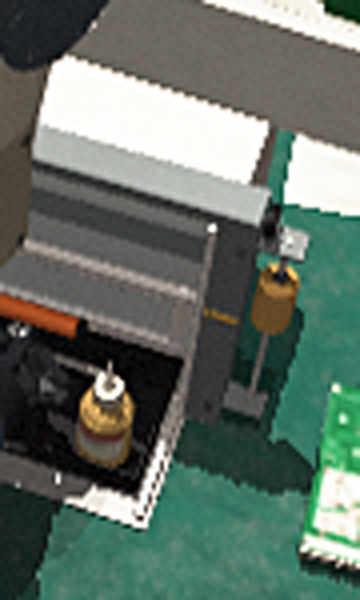

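The counterweight has sunk about 18 mm and the rail has risen with the finger, while the bottle still stands at crop (105,425). I'll keep lifting.

```bash
for i in 1 2 3; do python3 -m inch '[[0,0,0,0.139,0,-0.08,1],[0,0,0,0.139,0,-0.08,1],[0,0,0,0.139,0,-0.08,1],[0,0,0,0.139,0,-0.08,1],[0,0,0,0.139,0,-0.08,1],[0,0,0,0.139,0,-0.08,1]]'|grep -E 'eef|contact'; done
cat > m.py <<'E'
from h import *
f0=pickle.load(open('top.pkl','rb'))
def cw(f):
    hsv=cv2.cvtColor(f['pixels'],cv2.COLOR_RGB2HSV);H,S,V=[hsv[...,i] for i in range(3)]
    P=pts(f); m=(H>=4)&(H<=22)&(S>110)&(V>90); k=m.copy(); k[:, :318]=0; k[:,345:]=0; k[:190]=0; k[265:]=0
    q=P[k]; q=q[(q[:,1]<-205)]; rl=P[m&(P[...,0]>538)&(P[...,0]<572)&(abs(P[...,1]+36)<52)&(P[...,2]>60)]
    return np.percentile(q[:,2],[5,50,95]).round(1),len(rl),np.percentile(rl[:,2],[2,50,98]).round(1)
f=cam('top'); print(cw(f0),cw(f)); s=r.sense(); print(s['eef_pos'],s['contact_force'])
for n in('top','scene'):
    f=cam(n); hsv=cv2.cvtColor(f['pixels'],cv2.COLOR_RGB2HSV); m=((hsv[...,0]<4)|(hsv[...,0]>174))&(hsv[...,1]>130)&(hsv[...,2]>80)
    P=pts(f); k=m&(abs(P[...,0]-542)<40)&(abs(P[...,1]-108)<45)&(P[...,2]>130)&(P[...,2]<260)
    if k.any(): q=P[k];print(n,'red',k.sum(),q.min(0).round(),q.max(0).round())
    else: print(n,'red hidden')
E
python3 m.py;python3 t.py -30 0 61 30
```

```text
eef_pos: [539.7, -37.2, 108.6]
contact_force: [-2.1, -0.4, -1.8]
eef_pos: [539.8, -37.2, 132.4]
contact_force: [-2.1, -0.4, -2.5]
eef_pos: [539.8, -37.2, 156.4]
contact_force: [-3.2, -0.8, -3.0]
(array([186.3, 214.9, 232. ]), 132, array([73. , 79.9, 85.2])) (array([ 91.9, 127.8, 138.9]), 147, array([166.5, 173.8, 178.7]))
[540.22452036 -37.23806394 157.32218885] [-4.18725375  0.06812645 -2.68855887]
top red hidden
scene red 26 [539.  91. 182.] [557. 127. 209.]
hood TCP [-2.97e+01 -1.00e-01  1.57e+02] tip [-1.070e+01 -1.000e-01  1.459e+02] tilt 30.1
shift [-3.33 -0.01  1.92] turn [-0.      0.0006  0.0001]
F [-2.9  0.4 -1.3] q [-0.22  0.41  2.53  2.81  0.85 -1.5 ] t 13.02
```

```bash
python3 -m inch '[[0,0,0,0.07,0,-0.04,1],[0,0,0,0.07,0,-0.04,1],[0,0,0,0.07,0,-0.04,1],[0,0,0,0.07,0,-0.04,1],[0,0,0,0.07,0,-0.04,1],[0,0,0,0.07,0,-0.04,1]]'|grep -E 'eef|contact'
python3 m.py
python3 -m inch '[[0,0,0,0.07,0,-0.04,1],[0,0,0,0.07,0,-0.04,1]]'|grep -E 'eef|contact'
python3 m.py
```

```text
eef_pos: [540.3, -37.3, 168.5]
contact_force: [-0.1, -0.4, -2.3]
(array([186.3, 214.9, 232. ]), 132, array([73. , 79.9, 85.2])) (array([ 74.4, 118.5, 126. ]), 145, array([178.9, 186.1, 190.9]))
[540.40064093 -37.26471034 168.94890371] [-1.14132456 -0.50822861 -1.61517684]
top red hidden
scene red 19 [539.  98. 186.] [557. 122. 215.]
eef_pos: [540.2, -37.2, 172.3]
contact_force: [0.2, 0.2, -3.3]
(array([186.3, 214.9, 232. ]), 132, array([73. , 79.9, 85.2])) (array([ 78. , 115.3, 122.1]), 147, array([183.9, 189.6, 193.9]))
[540.33712221 -37.24379849 172.76052753] [-0.53863488 -0.69821202 -2.03286342]
top red hidden
scene red 41 [534.  84. 172.] [556. 135. 206.]
```

```bash
cat > c.py <<'E'
from h import *
def slope(f):
    hsv=cv2.cvtColor(f['pixels'],cv2.COLOR_RGB2HSV); m=((hsv[...,0]<4)|(hsv[...,0]>174))&(hsv[...,1]>130)&(hsv[...,2]>80)
    m[:180]=0;m[205:]=0;m[:,:205]=0;m[:,240:]=0; v,u=np.nonzero(m); q=pts(f)[m]
    return len(u),u.min(),u.max(),v.min(),v.max(),np.polyfit(u,v,1).round(3),np.median(q,0).round(),[float(np.median(q[(q[:,1]>a)&(q[:,1]<=a+15),2]).__round__(0)) for a in (85,100,115)]
print(slope(pickle.load(open('scene.pkl','rb'))));print(slope(cam('scene')))
E
python3 c.py
```

```text
(43, np.int64(215), np.int64(227), np.int64(190), np.int64(196), array([  0.395, 105.472]), array([542., 108., 185.]), [185.0, 184.0, 186.0])
(42, np.int64(215), np.int64(227), np.int64(190), np.int64(196), array([  0.39 , 106.738]), array([542., 109., 186.]), [187.0, 185.0, 187.0])
```

The catch is level again. I'll lower the sash gently onto it.

```bash
for i in 1 2; do python3 -m inch '[[0,0,0,-0.06,0,0.035,1],[0,0,0,-0.06,0,0.035,1],[0,0,0,-0.06,0,0.035,1],[0,0,0,-0.06,0,0.035,1],[0,0,0,-0.06,0,0.035,1]]'|grep -E 'eef|contact'; done; python3 m.py; python3 c.py | tail -1
python3 -m inch '[[0,0,0,-0.03,0,0.0175,1],[0,0,0,-0.03,0,0.0175,1],[0,0,0,-0.03,0,0.0175,1],[0,0,0,-0.03,0,0.0175,1],[0,0,0,-0.03,0,0.0175,1],[0,0,0,-0.03,0,0.0175,1],[0,0,0,-0.03,0,0.0175,1]]'|grep -E 'eef|contact';  python3 m.py; python3 c.py | tail -1
```

```text
eef_pos: [540.2, -37.2, 163.3]
contact_force: [0.5, -1.5, -0.7]
eef_pos: [540.2, -37.2, 154.7]
contact_force: [-0.4, -0.7, -0.9]
(array([186.3, 214.9, 232. ]), 132, array([73. , 79.9, 85.2])) (array([ 93.2, 127.6, 139.8]), 145, array([164.8, 172.6, 177.6]))
[540.07664143 -37.22534315 154.40197091] [-0.71796608  0.2445352  -1.29005684]
top red hidden
scene red 23 [539. 104. 173.] [555. 134. 188.]
(25, np.int64(215), np.int64(222), np.int64(190), np.int64(194), array([  0.371, 110.673]), array([541., 115., 185.]), [nan, 184.0, 186.0])
eef_pos: [540.4, -37.2, 149.0]
contact_force: [0.7, 0.0, -0.4]
(array([186.3, 214.9, 232. ]), 132, array([73. , 79.9, 85.2])) (array([ 93.9, 128.2, 142.6]), 144, array([161.9, 169.6, 175.3]))
[540.36265187 -37.21692761 148.77464081] [-0.74767151 -0.33033496  0.07562364]
top red hidden
scene red 17 [537. 102. 180.] [551. 121. 190.]
(18, np.int64(218), np.int64(222), np.int64(191), np.int64(194), array([  0.188, 151.25 ]), array([541., 113., 186.]), [nan, 185.0, 186.0])
  return _methods._mean(a, axis=axis, dtype=dtype,
  ret = ret.dtype.type(ret / rcount)
  return _methods._mean(a, axis=axis, dtype=dtype,
  ret = ret.dtype.type(ret / rcount)
```

```bash
python3 -m inch '[[0,0,0,-0.06,0,0.035,1],[0,0,0,-0.06,0,0.035,1],[0,0,0,-0.1,0,0.06,1],[0,0,0,-0.2,0,0.115,1],[0,0,0,-0.3,0,0.17,1],[0,0,0,-0.3,0,0.17,1],[0,0,0,0,0,0,1]]'|grep -E 'eef|contact';  python3 m.py
python3 -m inch '[[0,0,0,-0.25,0,-0.43,1],[0,0,0,-0.25,0,-0.43,1],[0,0,0,0,0,0,1],[0,-0.028,0,0,0,0,1],[0,-0.028,0,0,0,0,1],[0,-0.028,0,0,0,0,1],[0,0,0,0,0,0,1]]'
python3 t.py -124 0 100 45
```

```text
eef_pos: [539.5, -37.2, 117.6]
contact_force: [-0.2, 0.0, 0.6]
(array([186.3, 214.9, 232. ]), 132, array([73. , 79.9, 85.2])) (array([ 95.3, 128.8, 143.2]), 145, array([162.2, 169.2, 175.5]))
[539.56535965 -37.14833121 118.06468677] [ 0.50739391 -0.50087588 -0.9155557 ]
top red hidden
scene red hidden
clock: 17.17
eef_pos: [517.8, -39.5, 121.5]
tcp_rot: [3.139, -0.796, 0.074]
contact_force: [1.5, -0.1, 1.0]
opening: 0.005
grasp_force: 0.0
hood TCP [-52.4  -0.8 121.5] tip [-36.7  -0.8 106.2] tilt 44.4
shift [-2.62 -0.03 -1.44] turn [ 0.0003 -0.0034  0.0006]
F [ 1.5 -0.1  1. ] q [-0.19  0.33  2.47  2.72  0.47 -1.38] t 17.17
```

```bash
python3 -m inch '[[0,-0.002,0,-0.5,0,-0.29,1],[0,-0.001,0,-0.5,0,-0.29,1],[0,0,0,-0.5,0,-0.29,1],[0,0,0,-0.4,0,-0.2,1],[0,0,0,0,0,0,1]]'
python3 t.py -124 0 34 45
```

```text
clock: 17.58
eef_pos: [459.4, -41.8, 102.5]
tcp_rot: [-3.137, -0.786, 0.07]
contact_force: [-1.0, 0.1, -0.9]
opening: 0.002
grasp_force: 0.0
hood TCP [-110.8    1.1  102.5] tip [-95.2   1.2  87. ] tilt 45.0
shift [-2.31  0.05  1.56] turn [-0.0009 -0.0002 -0.0004]
F [-1.   0.1 -0.9] q [-0.25  0.36  2.58  2.73  0.6  -1.45] t 17.58
```

```bash
python3 -m inch '[[0,0,0,-0.2,0,-0.2,1],[0,0,0,-0.2,0,-0.2,1],[0,0,0,-0.4,0,0.4,1],[0,0,0,-0.4,0,0.4,1],[0,0,0,-0.4,0,0.4,1],[0,0,0,-0.2,0,0.2,1],[0,0,0,0,0,0,1]]'
python3 t.py -127 0 33 45
```

```text
clock: 18.17
eef_pos: [448.8, -43.3, 53.2]
tcp_rot: [-3.139, -0.787, 0.071]
contact_force: [-0.6, -0.1, -0.4]
opening: -0.002
grasp_force: 0.0
hood TCP [-121.5    0.3   53.2] tip [-105.9    0.4   37.7] tilt 44.9
shift [-0.73  0.01  0.42] turn [-0.0007 -0.0004 -0.0001]
F [-0.6 -0.1 -0.4] q [-0.27  0.57  2.61  2.81  0.82 -1.59] t 18.17
```

```bash
python3 -m inch '[[0,0,0,-0.17,0,-0.06,1],[0,0,0,-0.17,0,0.12,1],[0,0,0,-0.17,0,0.16,1],[0,0,0,-0.17,0,0.16,1],[0,0,0,0,0,0,1],[0,0,0,0,0,0,1]]'
python3 t.py -27 0 33 45
python3 - <<'E'
from h import *
f=cam('top'); cv2.imwrite('pics/g.png',cv2.cvtColor(cv2.resize(f['pixels'][150:300,190:350],None,fx=4,fy=4,interpolation=cv2.INTER_CUBIC),cv2.COLOR_RGB2BGR))
E
```

```text
clock: 18.67
eef_pos: [443.9, -43.8, 35.8]
tcp_rot: [-3.14, -0.788, 0.072]
contact_force: [-0.4, -0.2, 0.4]
opening: 0.002
grasp_force: 0.0
hood TCP [-126.4    0.3   35.8] tip [-110.8    0.3   20.3] tilt 44.9
shift [2.73 0.02 2.9 ] turn [-0.0006 -0.0008  0.    ]
F [-0.4 -0.2  0.4] q [-0.28  0.65  2.61  2.83  0.91 -1.62] t 18.67
```

View pics/g.png

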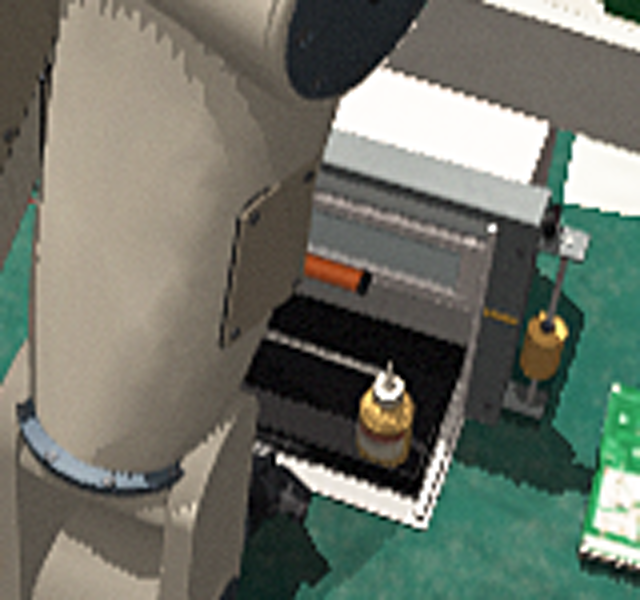

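The sash is raised, with its rail's right end at (340,275). The bottle is upright at (385,430), and the fingers are in front of the tray's front wall near (275,480). I'll push slowly.

```bash
for i in 1 2 3; do python3 -m inch '[[0,0,0,0.05,0,0.05,1],[0,0,0,0.05,0,0.05,1],[0,0,0,0.05,0,0.05,1],[0,0,0,0.05,0,0.05,1],[0,0,0,0.05,0,0.05,1],[0,0,0,0.05,0,0.05,1],[0,0,0,0.05,0,0.05,1],[0,0,0,0.05,0,0.05,1]]'|grep -E 'eef|contact'; done; python3 t.py -6 0 35 45
```

```text
eef_pos: [456.9, -42.5, 35.5]
contact_force: [-8.1, -0.1, 5.5]
eef_pos: [470.6, -41.3, 35.5]
contact_force: [-8.6, -0.3, 5.7]
eef_pos: [484.7, -40.3, 35.5]
contact_force: [-7.5, -0.4, 5.7]
hood TCP [-85.4   0.8  35.5] tip [-69.9   0.9  19.9] tilt 45.0
shift [2.23 0.04 2.26] turn [-0.0007  0.     -0.0001]
F [-7.5 -0.4  5.7] q [-0.22  0.62  2.54  2.85  0.8  -1.57] t 20.72
```

```bash
for i in 1 2 3 4; do python3 -m inch '[[0,0,0,0.05,0,0.05,1],[0,0,0,0.05,0,0.05,1],[0,0,0,0.05,0,0.05,1],[0,0,0,0.05,0,0.05,1],[0,0,0,0.05,0,0.05,1],[0,0,0,0.05,0,0.05,1],[0,0,0,0.05,0,0.05,1],[0,0,0,0.05,0,0.05,1]]'|grep -E 'eef|contact'; done; python3 t.py -6 0 35 45
python3 - <<'E'
from h import *
f=cam('top'); cv2.imwrite('pics/i.png',cv2.cvtColor(cv2.resize(f['pixels'][150:300,190:350],None,fx=4,fy=4,interpolation=cv2.INTER_CUBIC),cv2.COLOR_RGB2BGR))
E
```

```text
eef_pos: [498.8, -39.3, 35.5]
contact_force: [-8.8, -0.8, 6.1]
eef_pos: [512.9, -38.3, 35.5]
contact_force: [-8.4, -0.7, 5.9]
eef_pos: [527.0, -37.3, 35.5]
contact_force: [-7.4, -1.4, 5.4]
eef_pos: [541.1, -36.3, 35.5]
contact_force: [-7.5, -0.0, 6.3]
hood TCP [-28.9   0.8  35.5] tip [-13.3   0.8  19.9] tilt 45.0
shift [0.63 0.03 0.66] turn [-0.0007  0.     -0.0001]
F [-7.5 -0.   6.3] q [-0.17  0.61  2.43  2.86  0.68 -1.53] t 23.38
```

View pics/i.png

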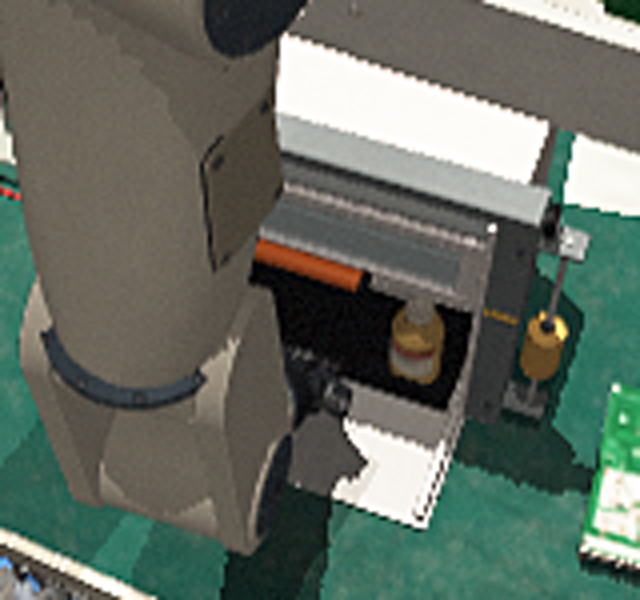

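The bottle is upright at (415,345) under the sash, and the tray is nearly home. The wrist link looks close to the rail's left end, near (265,285), so I'll check that clearance from depth.

```bash
python3 - <<'E'
from h import *
a=np.radians(4.1)
for n in('top','scene'):
    f=cam(n);P=pts(f);D=P[...,:2]-[570,-35];hx=D@[np.cos(a),np.sin(a)];hy=D@[-np.sin(a),np.cos(a)];z=P[...,2]
    for lo in range(130,320,30):
        k=(f['z_map']>0)&(z>lo)&(z<lo+30)&(hx<-27)&(hx>-300)&(abs(hy)<140); print(n,lo,k.sum(),np.percentile(hx[k],[90,98,100]).round() if k.any() else '')
E
```

```text
top 130 56 [-92. -88. -85.]
top 160 15 [-119.  -53.  -27.]
top 190 0 
top 220 33 [-246. -230. -229.]
top 250 167 [-247. -227. -216.]
top 280 638 [-259. -229. -214.]
top 310 117 [-229. -220. -218.]
scene 130 80 [-87. -82. -81.]
scene 160 82 [-110. -103. -100.]
scene 190 16 [-134. -131. -130.]
scene 220 59 [-242. -230. -221.]
scene 250 319 [-243. -222. -210.]
scene 280 714 [-248. -222. -209.]
scene 310 201 [-227. -217. -210.]
```

```bash
python3 -m inch '[[0,0,0,0.05,0,0.05,1],[0,0,0,0.05,0,0.05,1],[0,0,0,0.05,0,0.05,1],[0,0,0,0.05,0,0.05,1],[0,0,0,0.05,0,0.05,1],[0,0,0,0.05,0,0.05,1],[0,0,0,0.04,0,0.04,1],[0,0,0,0.03,0,0.03,1]]'|grep -E 'eef|contact'
python3 -m inch '[[0,0,0,0.02,0,0.02,1],[0,0,0,0.02,0,0.02,1],[0,0,0,0.02,0,0.02,1],[0,0,0,0.02,0,0.02,1],[0,0,0,0.02,0,0.02,1]]'|grep -E 'eef|contact'
python3 t.py -6 0 35 45
```

```text
eef_pos: [554.6, -35.4, 35.5]
contact_force: [-5.7, 0.4, 3.3]
eef_pos: [557.9, -35.1, 35.5]
contact_force: [-7.4, -1.1, 5.0]
hood TCP [-12.1   0.7  35.5] tip [ 3.5  0.8 20. ] tilt 45.0
shift [0.16 0.03 0.19] turn [-0.0006 -0.     -0.    ]
F [-7.4 -1.1  5. ] q [-0.16  0.61  2.39  2.87  0.65 -1.52] t 24.62
```

```bash
for i in 1 2 3; do python3 -m inch '[[0,0,0,0.02,0,0.02,1],[0,0,0,0.02,0,0.02,1],[0,0,0,0.02,0,0.02,1],[0,0,0,0.02,0,0.02,1]]'|grep -E 'eef|contact'; done
```

```text
eef_pos: [560.7, -34.9, 35.5]
contact_force: [-7.0, -0.5, 4.5]
eef_pos: [563.6, -34.7, 35.5]
contact_force: [-6.7, -1.7, 4.7]
eef_pos: [565.2, -34.6, 35.3]
contact_force: [-16.2, -1.9, 10.3]
```

The stop was met where expected: the force rose to 16 N at TCP x of about -5. I'll hold briefly, then back off gently and check.

```bash
python3 -m inch '[[0,0,0,0,0,0,1],[0,0,0,0,0,0,1]]'|grep -E 'eef|contact'
python3 t.py 0 0 35 45
python3 -m inch '[[0,0,0,-0.03,0,-0.03,1],[0,0,0,-0.06,0,-0.06,1],[0,0,0,-0.2,0,-0.2,1],[0,0,0,-0.4,0,-0.4,1],[0,0,0,-0.6,0,-0.6,1],[0,0,0,-0.6,0,-0.6,1],[0,0,0,-0.4,0,-0.4,1],[0,0,0,0,0,0,1]]'
python3 t.py -60 0 60 45
```

```text
eef_pos: [565.1, -34.6, 35.2]
contact_force: [-13.7, -2.6, 10.2]
hood TCP [-4.8  0.8 35.2] tip [10.7  0.8 19.7] tilt 45.1
shift [0.13 0.03 0.14] turn [-0.0006  0.0005 -0.0002]
F [-13.7  -2.6  10.2] q [-0.15  0.61  2.38  2.87  0.63 -1.51] t 25.78
clock: 26.45
eef_pos: [483.5, -40.4, 35.1]
tcp_rot: [-3.139, -0.784, 0.07]
contact_force: [-1.0, 0.5, -1.4]
opening: -0.001
grasp_force: 0.0
hood TCP [-86.6   0.8  35.1] tip [-71.1   0.9  19.5] tilt 45.1
shift [1.46 0.03 0.05] turn [-0.0007  0.0005 -0.0003]
F [-1.   0.5 -1.4] q [-0.22  0.62  2.54  2.85  0.8  -1.58] t 26.45
```

```bash
python3 -m inch '[[0,0,0,0.3,0,-0.4,1],[0,0,0,0.5,0,-0.53,1],[0,0,0,0.53,0,-0.53,1],[0,0,0,0.53,0,-0.53,1],[0,0,0,0.53,0,-0.53,1],[0,0,0,0.53,0,-0.53,1],[0,0,0,0.4,0,-0.4,1],[0,0,0,0,0,0,1]]'|grep eef
python3 -m inch '[[0,0,0,0,-0.4,0,1],[0,0,0,0,-0.8,0,1],[0,0,0,0,-0.8,0,1],[0,0,0,0,-0.8,0,1],[0,0,0,0,-0.8,0,1],[0,0,0,0,-0.8,0,1],[0,0,0,0,-0.8,0,1],[0,0,0,0,-0.4,0,1]]'|grep eef
python3 -m inch '[[0,0,0,0,-0.4,0,1],[0,0,0,0,-0.8,0,1],[0,0,0,0,-0.8,0,1],[0,0,0,0,-0.8,0,1],[0,0,0,0,-0.8,0,1],[0,0,0,0,-0.8,0,1],[0,0,0,0,-0.4,0,1],[0,0,0,0,0,0,1]]'
python3 t.py -60 0 60 45; python3 m.py; python3 c.py
python3 - <<'E'
from h import *
f=cam('top'); cv2.imwrite('pics/k.png',cv2.cvtColor(cv2.resize(f['pixels'][140:300,170:370],None,fx=3.7,fy=3.7,interpolation=cv2.INTER_CUBIC),cv2.COLOR_RGB2BGR))
a=np.radians(4.1)
for n in('top','scene'):
    f=cam(n);P=pts(f);D=P[...,:2]-[570,-35];hx=D@[np.cos(a),np.sin(a)];hy=D@[-np.sin(a),np.cos(a)];z=P[...,2];V=cv2.cvtColor(f['pixels'],cv2.COLOR_RGB2HSV)[...,2]
    for b in (-110,-70,-30,10,50,90):
        k=(f['z_map']>0)&(z>22)&(z<42)&(V<75)&(hx>-10)&(hx<40)&(hy>b)&(hy<b+20); print(n,b,k.sum(),np.percentile(hx[k],[5,50]).round() if k.any() else '')
E
```

```text
eef_pos: [486.6, -41.2, 159.2]
eef_pos: [474.2, 100.2, 155.1]
clock: 28.45
eef_pos: [465.7, 220.4, 155.4]
tcp_rot: [3.142, -0.788, 0.075]
contact_force: [0.1, -0.2, -0.6]
opening: 0.003
grasp_force: 0.0
hood TCP [-85.7 262.2 155.4] tip [-70.2 262.3 139.8] tilt 44.9
shift [-2.   10.49  3.4 ] turn [-0.0007 -0.0007  0.0008]
F [ 0.1 -0.2 -0.6] q [ 0.7   0.24  2.42  4.31  0.47 -2.22] t 28.45
(array([186.3, 214.9, 232. ]), 132, array([73. , 79.9, 85.2])) (array([ 94.5, 128. , 142.7]), 142, array([163.5, 169.6, 174. ]))
[465.4467413  219.28374579 155.20378705] [ 0.02806036 -0.59772781 -0.41138312]
top red 33 [534.  85. 171.] [552. 134. 187.]
scene red 25 [538. 104. 173.] [556. 134. 191.]
(43, np.int64(215), np.int64(227), np.int64(190), np.int64(196), array([  0.395, 105.472]), array([542., 108., 185.]), [185.0, 184.0, 186.0])
(25, np.int64(215), np.int64(222), np.int64(190), np.int64(194), array([  0.371, 110.673]), array([543., 117., 185.]), [nan, 185.0, 185.0])
top -110 13 [12. 14.]
top -70 14 [11. 13.]
top -30 15 [10. 14.]
top 10 14 [11. 13.]
top 50 10 [12. 14.]
top 90 14 [11. 14.]
scene -110 19 [14. 17.]
scene -70 16 [15. 17.]
scene -30 18 [14. 17.]
scene 10 16 [14. 17.]
scene 50 16 [16. 17.]
scene 90 14 [15. 18.]
  return _methods._mean(a, axis=axis, dtype=dtype,
  ret = ret.dtype.type(ret / rcount)
```

View pics/k.png

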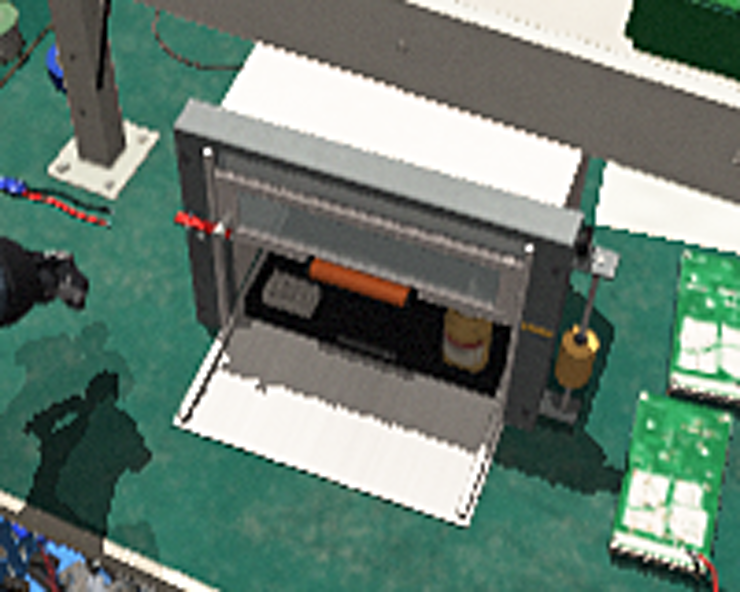

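The stud sits on the red catch at (222,228), and the rail is at its +90 mm height. The tray is square and its front face measures about 15 mm behind the sash plane, so it is home. The bottle stands at (467,340), and the robot touches nothing.

```bash
python3 -c "
from rig import r;print(r.sign_off())"
```

```text
the job is handed in; nothing more can be done
None
```

The sash is resting on its catch at the mark, the tray is fully home against the stop with the bottle standing, and the job was handed in at about 29 s with no verdict shown.

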